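Take the tube rack off the shaker

TASK

The shaking run is over: turn the shaker's speed knob fully anticlockwise to its off stop, then take the tube rack by its carrying handle and lift it straight up, level, at least 5 cm clear of the platform, with all its tubes in place. Hold it there over the shaker, steady and level, for two seconds so that the tubes can be looked at, and finish while still holding it up. Leave the bottle, the sample cup and the tip box where they stand.

Things in the scene. Friction and masses are not known exactly. Their poses are not given: they have to be found in the camera images.
- speed_knob_grip (a point): Speed knob, on the right (seen from its front) of the shaker's sloped panel: black 44 mm skirt with a bar grip 42 mm long, 14 wide, 32 high, white line at the pointer end. Point on the knob's axis, 7 mm below the bar's top, 23 mm above the skirt, 31 above its 68 mm base ring. Turns with the knob: z = axis out of the panel, leaning 0.35 rad to the shaker's front; x along the bar, pointer at -x.
- speed_knob (a joint): Angle of the speed knob in rad: 0 at the fully anticlockwise off stop, where the pointer is at 7 o'clock on the longer dial tick, growing clockwise (seen from in front of the panel) to 4.6 at full speed. It stays where it is left; light friction, 0.03 N m.
- platform (a point): Centre of the shaker platform's rubber mat, on its top surface, 102 mm above the bench. The mat is 188 mm (x) by 238 mm (y), with a rim 6 mm high around it. Axes are those of the shaker: x away from the control panel, z up. The knob is about 180 mm from here towards -x, 70 mm towards -y.
- shaker: White orbital shaker standing on the bench, 320 mm deep (x), 260 mm wide (y), fixed; origin at the centre of its underside, x points from the sloped control panel in front to the back. The platform on top does not move now.
- rack: White plastic test-tube rack standing loose on the mat, 150 mm long (x), 66 wide (y), 120 high, 0.25 to 0.4 kg with its tubes: a base plate 4 mm thick, two grids with 2 rows of 5 square holes, and end plates that carry a handle bar along its whole length over the middle. Origin at the centre of the underside, z up.
- handle (a point): Middle of the rack's carrying handle, 113 mm above the rack's underside: a straight bar along the rack's x, 150 mm long, 12 mm wide (y), 14 mm high (106 to 120 mm). It is free on both sides and beneath; the tops of the tubes are at 79 mm. Axes as the rack's.
- bottle: White closed bottle, 72 mm across, 165 mm high, beside the shaker; origin at the centre of its underside. Bystander.
- cup: Clear sample cup with a blue lid, 50 mm across, 62 mm high, beside the shaker; origin at the centre of its underside. Bystander.
- tip_box: Grey and white closed pipette-tip box, 85 by 120 mm, 57 mm high, beside the shaker; origin at the centre of its underside. Bystander.
- tube1: Capped clear test tube standing loose in the rack, 13 mm across, 75 mm high with its 16 mm grey cap, 14 g; origin at the centre of its foot, at (-52, 18, 4) mm in the rack's frame.
- tube2: Capped clear test tube standing loose in the rack, 13 mm across, 75 mm high with its 16 mm grey cap, 14 g; origin at the centre of its foot, at (-26, 18, 4) mm in the rack's frame.
- tube3: Capped clear test tube standing loose in the rack, 13 mm across, 75 mm high with its 16 mm grey cap, 14 g; origin at the centre of its foot, at (-52, -18, 4) mm in the rack's frame.
- tube4: Capped clear test tube standing loose in the rack, 13 mm across, 75 mm high with its 16 mm grey cap, 14 g; origin at the centre of its foot, at (0, -18, 4) mm in the rack's frame.
- tube5: Capped clear test tube standing loose in the rack, 13 mm across, 75 mm high with its 16 mm grey cap, 14 g; origin at the centre of its foot, at (52, 18, 4) mm in the rack's frame.

How it is judged:
By the outcome, as a careful person would: the job done as asked, in the order asked, and still so for the second after the job is handed in, while the arm keeps its last pose, push and grip.
It also fails if it takes over 72 s, if anything falls off the work surface, if the arm or the gripper's body presses on something with over 40 N, if the wrist force passes 120 N, or if a joint passes its speed limit or range.

ROBOT

A 6-joint arm with a two-finger parallel gripper is mounted at the origin on the work surface. World frame = base frame: x ahead of the robot, y to its left, z up, the work surface at z = 0. Lengths are in m, angles in rad, forces in N, time in s.
With the tool pointing down it reaches from about 0.275 to 0.85 m from the base axis. Payload 19 kg.
Tool frame: the origin (TCP) lies midway between the tips of the shut fingers; the grasp point (between the pads) lies behind it (bot.tcp_to_grasp is the z of the grasp point in the tool frame, in m); z points along the fingers, y is the line along which they close (so a half turn about z gives the same grasp; the last joint's range is limited). The gripper opens to 85 mm and grips with 20 to 120 N. Pads are 22 mm wide; open, the fingers measure 114 mm over their backs; the gripper's body (76 mm by 85 mm) begins 54 mm behind the grasp point. The pads swing forward as they close: fully open they stand 13 mm farther back than shut.
Start: joints at [-1.307, 0.15, 1.437, -0, 1.554, -0.134], TCP at [0.223, -0.53, 0.231] pointing down, gripper open.
Joint ranges: [-2.8, 2.8], [-0.68, 2.1], [0.12, 2.68], [-1.39, 4.53], [0.16, 2.79], [-2.81, 2.81]. Speed limits (rad/s): [1.89, 1.89, 2.22, 3.01, 3.01, 3.01].

INTERFACE

Orientations are given as a unit quaternion [x, y, z, w].
In Python, from cell import bot, optics, workorder gives the robot as it stands.
- The arm moves only by the tool carry_out, never from a script. Its argument "series" is one flat list of numbers, 5 for each row, row after row: the opening, from 0 (shut) to 1 (fully open), then the shift along the tool's x, y, z in units of 30 mm (1.0 is 30 mm), then the turn about the tool's z in degrees. A call has 1 to 5 rows; each row is the pose to reach, as a shift and turn from the pose commanded when the call began, along the tool's axes at that moment; what a row does not reach only later rows make up. A row lasts 1/12 s, in which the tool goes at most 41.7 mm and 7.16 degrees, less where a joint would pass 70% of its speed; a pose out of reach is approached as far as the arm can. A call with a gripper value outside its range is refused whole. The fingers move at their own pace and stop on an object; "grip_force" is the grip in N (left out, the last holds). Time passes only in rows, so rows that repeat a pose let the fingers close. It gives the time, the measured TCP pose, the force, the opening and the grip force at its end, in the units of the state.
- bot.observe(): the state, without advancing time (a new reading comes with each control period).
- optics.get_image(name): name is "scene" or "top"; returns a dict with "image" (400x640x3 uint8, red, green, blue), "camera_matrix" (3x3 intrinsics, pixels), "distortion" ([k1, k2, p1, p2, k3] as OpenCV has them; the pictures are not rectified), "world_to_cam" (4x4, takes a point from world to camera coordinates). Camera axes: x right, y down, z forward; pixel columns grow to the right and rows downward; lengths in m; the calibration is good to about 2 mm. A picture is of the moment at which its call begins. There is no depth.
- workorder.job_done(): hands the job in; it is judged then, once.
Trained networks look in a picture, given as the dict that the camera call returned (one of the last four; its "shot" number tells which), for a name from the list of things; names that differ only in an ending like _2 or _b are one class to them, and where a whole thing is asked for, a point or a joint stands for the part that bears it (a point fixed in the world has none). Each returns a list of dicts, best first, with "p" (0 to 1); they miss things now and then, are a little off and sometimes report something else, mostly with a low value. They report only what shows in the picture. A call takes as long as a camera call.
- optics.spot_in(label, picture): "uv" ([column, row] in pixels, amid what is visible of it).
- optics.masks_of(label, picture): "pixels" (400x640 bool, what is visible of it) and "uv" ([column, row] in pixels, amid what is visible of it).
The state is a dict: "t": time; "q": joint angles; "joint_velocities": joint speeds; "joint_torque": joint torques, N m; "tool_pos": TCP position; "ee_rot": TCP orientation; "force": force on the tool from outside, world axes, zero at the start; "moment": the same for the moment, N m; "finger_gap": opening from 0.0 (shut) to 1.0 (fully open); "gripper_force": force on a finger pad.
Only numpy, scipy, OpenCV 4.12 (cv2) and the standard library are available. Lean on these libraries where they do the work, as an engineer would, in place of code of your own. Each camera call takes 0.05 s, during which the arm holds its last target. There are 200 camera calls.

## Working session

There is one attempt and no reset: what is moved stays moved. The work goes in short steps, Python scripts to look and compute and a tool call to move; the robot and the scene stay as the last step left them, time stands still between calls to the robot, and variables do not carry over. Pictures are saved under pics/ and viewed, at most 10 in all, crops included, and the job is handed in when it is done.

Besides the shell and the picture viewer there is one more tool, called after "Request:" by a JSON object that holds its "method" and its "body", one argument or row to a line. carry_out: Moves the arm, as the interface text tells. Its arguments: {"type":"object","properties":{"series":{"type":"array","items":{"type":"number"}},"grip_force":{"type":"number"}},"required":["series"]}

```bash
mkdir -p pics; ls; python3 - <<'E'
from cell import bot, optics, workorder
import cv2,numpy as np,pickle
D={}
for n in ["scene","top"]:
    p=optics.get_image(n); D[n]=p
    cv2.imwrite(f"pics/{n}0.png",p["image"][:,:,::-1])
    print(n,p["camera_matrix"].tolist(),np.ravel(p["distortion"]),p["world_to_cam"].round(4).tolist())
    for l in ["speed_knob_grip","platform","shaker","rack","handle","bottle","cup","tip_box"]:
        print(l,[(np.round(r["uv"],1).tolist(),round(r["p"],2)) for r in optics.spot_in(l,p)[:2]])
pickle.dump(D,open("d0.pkl","wb"))
print(bot.tcp_to_grasp,bot.observe())
E
```

```text
pics
scene [[365.9262304027261, 0.0, 321.9428188568689], [0.0, 365.9262304027261, 196.40564297583606], [0.0, 0.0, 1.0]] [-0.07780966  0.          0.          0.          0.        ] [[-0.5911, 0.8066, 0.0095, 0.3201], [0.4976, 0.3739, -0.7827, -0.175], [-0.6349, -0.4579, -0.6223, 1.3142], [0.0, 0.0, 0.0, 1.0]]
speed_knob_grip [([346.9, 193.7], 0.61)]
platform [([348.7, 257.0], 0.87)]
shaker [([348.0, 260.2], 0.6)]
rack [([336.7, 224.6], 0.59)]
handle [([335.5, 223.2], 0.82), ([313.4, 199.7], 0.48)]
bottle [([445.3, 251.2], 0.58)]
cup [([413.5, 318.1], 0.82)]
tip_box [([256.9, 224.9], 0.65), ([335.1, 225.1], 0.46)]
top [[401.69544708895484, 0.0, 319.58371399522787], [0.0, 401.69544708895484, 194.35649404421181], [0.0, 0.0, 1.0]] [-0.05389176  0.          0.          0.          0.        ] [[-0.0266, -0.9996, 0.0114, 0.03], [-0.9895, 0.0247, -0.1421, 0.6133], [0.1417, -0.0151, -0.9898, 1.0305], [0.0, 0.0, 0.0, 1.0]]
speed_knob_grip [([318.0, 253.2], 0.59), ([301.5, 188.3], 0.41)]
platform [([289.2, 219.9], 0.96)]
shaker [([290.0, 221.9], 0.56)]
rack [([287.0, 185.0], 0.82)]
handle [([285.6, 184.2], 0.61)]
bottle [([205.4, 249.3], 0.63)]
cup [([201.4, 180.7], 0.53)]
tip_box [([369.6, 184.9], 0.68)]
-0.0187 {'t': 0.9, 'q': array([-1.30698565e+00,  1.50524975e-01,  1.43741575e+00, -8.66081379e-06,
        1.55378087e+00, -1.33972099e-01]), 'joint_velocities': array([ 0.00120101,  0.00109515, -0.00080438, -0.00179399, -0.00042456,
        0.00145908]), 'joint_torque': array([-2.22078061e-04, -7.12797546e+01, -5.71041584e+01, -2.76072824e-04,
        1.07154970e-03,  1.35057098e-05]), 'tool_pos': array([ 0.22272703, -0.53007949,  0.23124449]), 'ee_rot': array([ 9.80286206e-01,  1.97582770e-01, -8.50289290e-06, -6.40507039e-05]), 'force': array([-0.64732761, -0.72561144,  0.81335185]), 'moment': array([ 0.00276829,  0.03033499, -0.03305489]), 'gripper_force': 0.0, 'finger_gap': 1.003674836114137}
```

```bash
python3 - <<'E'
import cv2,pickle,numpy as np
D=pickle.load(open("d0.pkl","rb"))
t=D["top"]["image"][100:320,170:430,::-1]; s=D["scene"]["image"][130:370,220:480,::-1]
cv2.imwrite("pics/t1.png",cv2.resize(t,None,fx=3,fy=2.7,interpolation=2)[:, :780] if 0 else cv2.resize(t,(709,600),interpolation=2))
cv2.imwrite("pics/s1.png",cv2.resize(s,(650,600),interpolation=2))
E
```

```text
(no output)
```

View pics/t1.png

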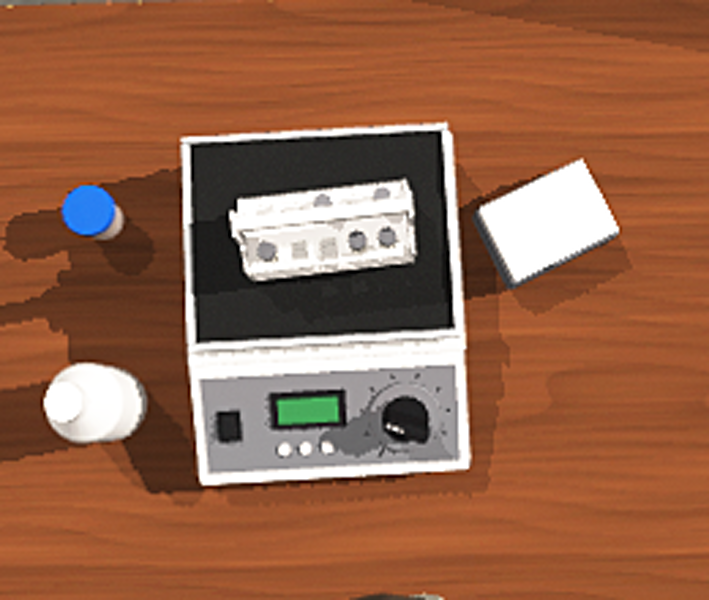

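View pics/s1.png

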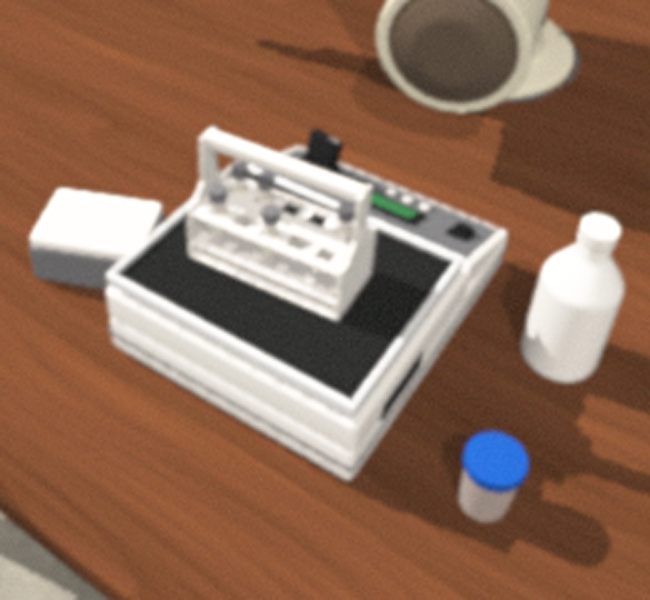

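```bash
cat > h.py <<'E'
import numpy as np,cv2
def ray(p,uv):
    u=cv2.undistortPoints(np.array(uv,float).reshape(-1,1,2),p["camera_matrix"],np.array(p["distortion"])).reshape(-1,2)
    R=p["world_to_cam"][:3,:3];t=p["world_to_cam"][:3,3]
    return -R.T@t, np.c_[u,np.ones(len(u))]@R
def onz(p,uv,z):
    C,d=ray(p,uv); return C+d*((z-C[2])/d[:,2])[:,None]
def tri(p,a,q,b):
    C1,d1=ray(p,a);C2,d2=ray(q,b);d1=d1[0];d2=d2[0]
    s=np.linalg.lstsq(np.c_[d1,-d2],C2-C1,rcond=None)[0]
    A=C1+s[0]*d1;B=C2+s[1]*d2; return (A+B)/2,np.linalg.norm(A-B)
def proj(p,X):
    R=p["world_to_cam"][:3,:3];t=p["world_to_cam"][:3,3]
    return cv2.projectPoints(np.atleast_2d(X).astype(float),cv2.Rodrigues(R)[0],t,p["camera_matrix"],np.array(p["distortion"]))[0].reshape(-1,2)
E
python3 - <<'E'
from h import *
from cell import optics
p=optics.get_image("top");q=optics.get_image("scene")
f=260/709
c=np.array([[191,143],[445,130],[453,328],[199,343]])*f+[170,100]
X=onz(p,c,.102);print("mat",X.round(4).tolist(),X.mean(0),[np.linalg.norm(X[i]-X[(i+1)%4]).round(4) for i in range(4)])
print("knob",tri(p,[318,253.2],q,[346.9,193.7]))
for n,pp in(("top",p),("scene",q)):
  for l in["handle","speed_knob_grip","platform"]:
    m=optics.masks_of(l,pp)
    if not m: print(n,l,"none");continue
    m=m[0];k=m["pixels"].astype(np.uint8)
    r=cv2.minAreaRect(np.argwhere(k)[:,::-1].astype(np.float32))
    print(n,l,m["p"],k.sum(),np.round(m["uv"],1),np.round(cv2.boxPoints(r),1).tolist())
    if n=="top" or l=="handle": print("  at h",onz(pp,cv2.boxPoints(r),{"handle":.215,"platform":.102}.get(l,.12))[:,:2].round(4).tolist())
a=cv2.resize(p["image"][228:276,288:348,::-1],(600,480),interpolation=2)
b=cv2.resize(p["image"][155:210,250:330,::-1],(600,412),interpolation=2)
cv2.imwrite("pics/k1.png",a);cv2.imwrite("pics/r1.png",b)
E
```

```text
mat [[0.7192, 0.2163, 0.102], [0.7259, -0.0232, 0.102], [0.5388, -0.0246, 0.102], [0.5309, 0.2086, 0.102]] [0.62872836 0.09426699 0.102     ] [np.float64(0.2395), np.float64(0.1871), np.float64(0.2333), np.float64(0.1884)]
knob (array([0.45905559, 0.02149581, 0.08738978]), np.float64(0.0029950450449380676))
top handle 0.7 1719 [286.4 184.8] [[253.8000030517578, 173.6999969482422], [319.0, 166.0], [322.5, 195.8000030517578], [257.29998779296875, 203.5]]
  at h [[0.6402, 0.1641], [0.6542, 0.0164], [0.5858, 0.0103], [0.5721, 0.1565]]
top speed_knob_grip 0.68 248 [319.1 252.4] [[310.0, 245.0], [326.0, 245.0], [326.0, 262.0], [310.0, 262.0]]
  at h [[0.4787, 0.042], [0.4777, 0.003], [0.4367, 0.0042], [0.4377, 0.043]]
top platform 0.95 10984 [287.5 220.3] [[233.3000030517578, 150.1999969482422], [335.70001220703125, 144.1999969482422], [343.20001220703125, 271.79998779296875], [240.8000030517578, 277.79998779296875]]
  at h [[0.7255, 0.2336], [0.735, -0.0298], [0.4111, -0.038], [0.403, 0.2142]]
scene handle 0.59 3096 [335.8 223.8] [[282.1000061035156, 231.89999389648438], [300.79998779296875, 180.10000610351562], [378.20001220703125, 208.0], [359.5, 259.8999938964844]]
  at h [[0.7652, 0.0719], [0.6203, -0.0012], [0.6018, 0.1784], [0.7385, 0.2197]]
scene speed_knob_grip 0.69 183 [347.4 194.9] [[339.20001220703125, 194.89999389648438], [345.0, 181.6999969482422], [358.20001220703125, 187.5], [352.3999938964844, 200.6999969482422]]
scene platform 0.91 9391 [347.6 258.9] [[252.0, 259.70001220703125], [310.8999938964844, 158.1999969482422], [424.79998779296875, 224.39999389648438], [365.8999938964844, 325.8999938964844]]
```

View pics/k1.png

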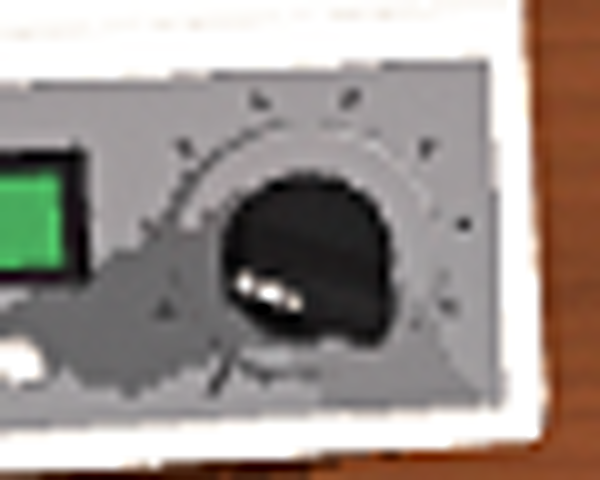

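View pics/r1.png

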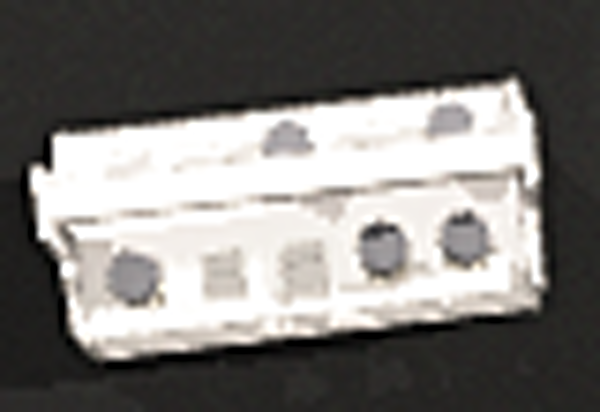

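```bash
cat > fit.py <<'E'
from h import *
import pickle
from scipy.optimize import differential_evolution
YAW=.03
def frame(th,yaw=YAW,l=.35):
    z=np.array([-np.sin(l),0,np.cos(l)]); up=np.array([np.cos(l),0,np.sin(l)]); left=np.array([0,1.,0])
    a=.52+th   # clockwise from down through left
    ptr=-np.cos(a)*up+np.sin(a)*left
    x=-ptr; y=np.cross(z,x)
    W=np.array([[np.cos(yaw),-np.sin(yaw),0],[np.sin(yaw),np.cos(yaw),0],[0,0,1]])
    return W@np.c_[x,y,z]
def sil(p,P,th,off,sc,shape,bar_only=False):
    F=frame(th); im=np.zeros(shape,np.uint8)
    B=np.array([[i*.021,j*.007,k] for i in(-1,1) for j in(-1,1) for k in(-.023,.007)])
    a=np.linspace(0,2*np.pi,40); S=np.vstack([np.c_[.022*np.cos(a),.022*np.sin(a),0*a+k] for k in(-.023,-.031)])
    for Q in [B]+([] if bar_only else [S]):
        u=(proj(p,Q@F.T+P)-off+.5)*sc-.5
        cv2.fillConvexPoly(im,cv2.convexHull(u.round().astype(np.int32)),1)
    return im
E
python3 - <<'E'
from fit import *
D=pickle.load(open("d0.pkl","rb"));p,q=D["top"],D["scene"]
f=.4
for a,b in(((256.7,181.3),(303.2,184.8)),((321.3,174.6),(364.8,208))):
    print("end",tri(p,a,q,b)," swapped",end=" ")
for a in((256.7,181.3),(321.3,174.6)): print("top-only z.222",onz(p,[a],.222).round(4))
for a in((303.2,184.8),(364.8,208)): print("scene z.222",onz(q,[a],.222).round(4))
T=p["image"][235:270,300:335].max(2);o1=np.array([300,235])
S=q["image"][176:200,335:365].max(2);o2=np.array([335,176])
m1=cv2.resize(T,None,fx=6,fy=6,interpolation=2)<75; m2=cv2.resize(S,None,fx=6,fy=6,interpolation=2)<75
w=cv2.resize(T,None,fx=6,fy=6,interpolation=2)
def cost(v,full=False):
    P=v[:3];s1=sil(p,P,v[3],o1,6,m1.shape)>0; s2=sil(q,P,v[3],o2,6,m2.shape)>0
    iou1=(s1&m1).sum()/(s1|m1).sum()
    k=slice(0,90); iou2=(s2&m2)[k].sum()/max(1,(s2|m2)[k].sum())
    # white line at (268,290) in crop k1 -> pixel
    e=proj(p,P+frame(v[3])@np.array([-.015,0,.007]))[0]-[288+26.8,228+29.2]
    c=2-iou1-iou2+.03*np.hypot(*e)
    return (c,iou1,iou2,e) if full else c
r=differential_evolution(cost,[(.43,.48),(0,.04),(.07,.125),(0,4.6)],seed=1,popsize=20,maxiter=60)
print(r.x,cost(r.x,True))
P=r.x[:3];F=frame(r.x[3]);print("ptr dir",-F[:,0], "off ptr",-frame(0)[:,0])
v=[]
for pp,o,shape in((p,o1,m1.shape),(q,o2,m2.shape)):
    im=cv2.resize(pp["image"][o[1]:o[1]+shape[0]//6,o[0]:o[0]+shape[1]//6,::-1],shape[::-1],interpolation=2)
    c,_=cv2.findContours(sil(pp,P,r.x[3],o,6,shape),0,2); cv2.drawContours(im,c,-1,(0,0,255),1); v.append(cv2.copyMakeBorder(im,0,210-im.shape[0],0,5,0))
cv2.imwrite("pics/fit.png",cv2.resize(np.hstack(v),None,fx=2,fy=2))
E
```

```text
end (array([0.64975081, 0.10486154, 0.26891823]), np.float64(0.11651416250357649))  swapped end (array([0.61100295, 0.07581211, 0.19032762]), np.float64(0.14027127051612934))  swapped top-only z.222 [[0.6213 0.1566 0.222 ]]
top-only z.222 [[0.6329 0.0119 0.222 ]]
scene z.222 [[0.6377 0.0195 0.222 ]]
scene z.222 [[0.6249 0.1611 0.222 ]]
[0.44800643 0.02179486 0.09795793 1.59869214] (np.float64(0.3525660629330937), np.float64(0.843171534348005), np.float64(0.8685874912157414), array([-1.53263689, -1.49949575]))
ptr dir [0.46348691 0.86791552 0.17861279] off ptr [-0.82974301  0.47220406 -0.29757329]
```

View pics/fit.png

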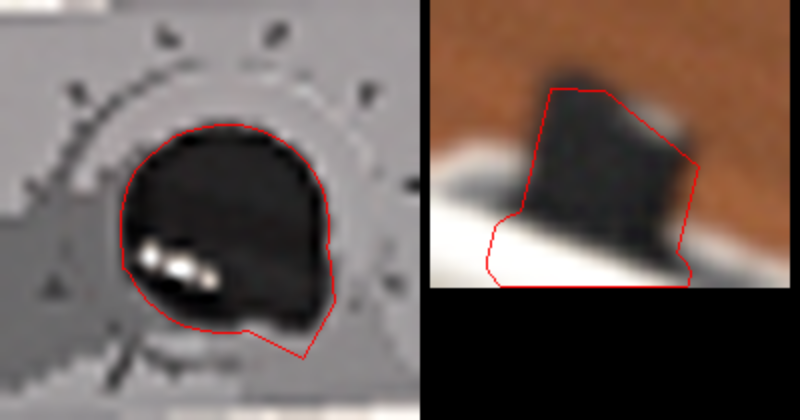

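Request:
{"method": "carry_out", "body": {
  "series": [0.42,0.94,-0.93,0,0,0.42,1.88,-1.86,0,0,0.42,2.82,-2.79,0,0,0.42,3.76,-3.72,0,0,0.42,4.7,-4.66,0,0],
  "grip_force": 20
}}

```text
t: 1.72
tool_pos: [0.2987, -0.3449, 0.2312]
ee_rot: [0.98, 0.197, 0.0, 0.0]
force: [0.5, -0.0, 0.2]
finger_gap: 0.421
gripper_force: 0.0
```

Request:
{"method": "carry_out", "body": {
  "series": [0.42,0.94,-0.93,0,0,0.42,1.88,-1.86,0,0,0.42,2.82,-2.79,0,0,0.42,3.76,-3.72,0,0,0.42,4.7,-4.66,0,0]
}}

```text
t: 2.13
tool_pos: [0.3745, -0.1613, 0.2316]
ee_rot: [0.98, 0.197, 0.0, 0.0]
force: [0.3, -0.4, 0.4]
finger_gap: 0.422
gripper_force: 0.0
```

Request:
{"method": "carry_out", "body": {
  "series": [0.42,0.94,-0.93,0,0,0.42,1.88,-1.86,0,0,0.42,2.82,-2.79,0,0,0.42,3.76,-3.72,0,0,0.42,4.7,-4.66,0,0]
}}

```text
t: 2.55
tool_pos: [0.4505, 0.0226, 0.2316]
ee_rot: [0.98, 0.198, 0.0, 0.0]
force: [1.0, -0.2, -0.0]
finger_gap: 0.42
gripper_force: 0.0
```

Request:
{"method": "carry_out", "body": {
  "series": [0.42,0,0,0,-7,0.42,0,0,0,-14,0.42,0,0,0,-21,0.42,0,0,0,-28,0.42,0,0,0,-35]
}}

```text
t: 2.97
tool_pos: [0.4502, 0.0206, 0.2313]
ee_rot: [0.874, 0.486, 0.0, -0.0]
force: [0.1, -0.8, 0.5]
finger_gap: 0.417
gripper_force: 0.0
```

Request:
{"method": "carry_out", "body": {
  "series": [0.42,0,0,0,-7,0.42,0,0,0,-8,0.42,0,0,0,-8]
}}

```text
t: 3.22
tool_pos: [0.4502, 0.0205, 0.2314]
ee_rot: [0.84, 0.542, 0.0, 0.0]
force: [-0.5, 1.1, -0.4]
finger_gap: 0.422
gripper_force: 0.0
```

Request:
{"method": "carry_out", "body": {
  "series": [0.42,0,0,1,0,0.42,0,0,2,0,0.42,0,0,3,0,0.42,0,0,3.7,0,0.42,0,0,3.7,0]
}}

```text
t: 3.63
tool_pos: [0.4482, 0.0206, 0.1166]
ee_rot: [0.841, 0.541, -0.002, -0.002]
force: [0.3, -0.4, -0.6]
finger_gap: 0.419
gripper_force: 0.0
```

```bash
python3 - <<'E'
from h import *
from cell import optics,bot
q=optics.get_image("scene");p=optics.get_image("top")
print(bot.observe()["tool_pos"])
a=cv2.resize(q["image"][150:210,310:390,::-1],(600,450),interpolation=2)
cv2.imwrite("pics/g1.png",a)
E
```

```text
[0.45026378 0.02041978 0.12084052]
```

View pics/g1.png

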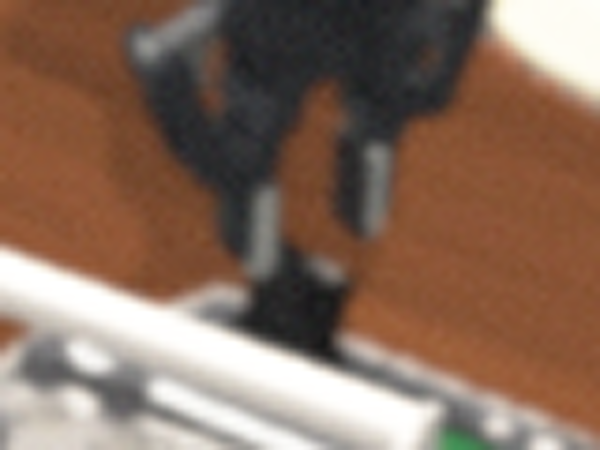

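Request:
{"method": "carry_out", "body": {
  "series": [0.42,0,0,0.5,0,0.42,0,0,1.0,0,0.42,0,0,1.08,0,0.42,0,0,1.08,0]
}}

```text
t: 4.07
tool_pos: [0.4506, 0.0204, 0.0889]
ee_rot: [0.84, 0.543, 0.0, 0.0]
force: [0.1, 0.1, 0.2]
finger_gap: 0.418
gripper_force: 0.0
```

Request:
{"method": "carry_out", "body": {
  "series": [0.1,0,0,0,0,0.1,0,0,0,0,0.1,0,0,0,0,0.1,0,0,0,0,0.1,0,0,0,0],
  "grip_force": 20
}}

```text
t: 4.48
tool_pos: [0.4487, 0.0216, 0.0892]
ee_rot: [0.84, 0.543, -0.001, -0.002]
force: [-21.7, 11.9, 16.5]
finger_gap: 0.221
gripper_force: 19.8
```

Request:
{"method": "carry_out", "body": {
  "series": [0.1,0,-0.1,0,0,0.1,0,-0.1,-0.05,0,0.1,0,-0.1,-0.05,0]
}}

```text
t: 4.73
tool_pos: [0.4479, 0.0218, 0.0903]
ee_rot: [0.84, 0.543, 0.001, 0.0]
force: [0.4, 2.3, -3.7]
finger_gap: 0.214
gripper_force: 21.2
```

Request:
{"method": "carry_out", "body": {
  "series": [0.1,0,0,0,-4,0.1,0,0,0,-8,0.1,0,0,0,-12,0.1,0,0,0,-16,0.1,0,0,0,-20]
}}

```text
t: 5.15
tool_pos: [0.4475, 0.0217, 0.0903]
ee_rot: [0.732, 0.682, 0.0, -0.0]
force: [-6.6, 4.8, 4.2]
finger_gap: 0.217
gripper_force: 31.0
```

Request:
{"method": "carry_out", "body": {
  "series": [0.1,0,0,0,-4,0.1,0,0,0,-8,0.1,0,0,0,-12,0.1,0,0,0,-16,0.1,0,0,0,-20]
}}

```text
t: 5.57
tool_pos: [0.447, 0.0217, 0.0903]
ee_rot: [0.602, 0.799, -0.0, -0.0]
force: [-12.5, 2.2, 8.5]
finger_gap: 0.215
gripper_force: 27.7
```

Request:
{"method": "carry_out", "body": {
  "series": [0.1,0,0,0,-4,0.1,0,0,0,-8,0.1,0,0,0,-12,0.1,0,0,0,-16,0.1,0,0,0,-18]
}}

```text
t: 5.98
tool_pos: [0.4467, 0.0214, 0.0901]
ee_rot: [0.469, 0.883, -0.001, -0.001]
force: [-14.2, -2.3, 7.5]
finger_gap: 0.21
gripper_force: 19.5
```

```bash
python3 - <<'E'
from cell import bot
o=bot.observe();print(o["q"].round(3),o["moment"],o["force"],o["ee_rot"])
E
```

```text
[-1.240e-01 -2.100e-02  1.915e+00 -1.000e-03  1.250e+00 -7.180e-01] [-0.38055279  1.95550815 -0.08822005] [-14.16760087  -2.32521652   7.53475214] [ 4.69338912e-01  8.83017503e-01 -7.06170494e-04 -7.59566529e-04]
```

Request:
{"method": "carry_out", "body": {
  "series": [0.1,0,0,0,-4,0.1,0,0,0,-8,0.1,0,0,0,-12,0.1,0,0,0,-16,0.1,0,0,0,-20]
}}

```text
t: 6.4
tool_pos: [0.4467, 0.0209, 0.0901]
ee_rot: [0.309, 0.951, -0.001, -0.001]
force: [-13.0, -7.6, 5.2]
finger_gap: 0.195
gripper_force: 19.3
```

Request:
{"method": "carry_out", "body": {
  "series": [0.1,0,0,0,-2,0.1,0,0,0,-4,0.1,0,0,0,-6]
}}

```text
t: 6.65
tool_pos: [0.4465, 0.0209, 0.0901]
ee_rot: [0.26, 0.966, -0.001, -0.001]
force: [-19.7, -7.0, 9.7]
finger_gap: 0.191
gripper_force: 22.2
```

```bash
python3 - <<'E'
from cell import bot
o=bot.observe();print(o["q"].round(3),o["moment"],o["force"],o["ee_rot"])
E
```

```text
[-0.125 -0.021  1.915 -0.002  1.25  -1.169] [-1.01690104  2.78021778 -0.42894195] [-19.68213454  -7.0342032    9.72170181] [ 0.2599772   0.9656137  -0.00104037 -0.00098022]
```

Request:
{"method": "carry_out", "body": {
  "series": [0.1,0,0,0,-2,0.1,0,0,0,-4,0.1,0,0,0,-4]
}}

```text
t: 6.9
tool_pos: [0.4464, 0.0209, 0.0902]
ee_rot: [0.226, 0.974, -0.001, -0.001]
force: [-19.6, -8.7, 11.7]
finger_gap: 0.194
gripper_force: 35.7
```

```bash
python3 - <<'E'
from cell import bot
o=bot.observe();print(o["q"].round(3),o["moment"],o["force"],o["ee_rot"],o["finger_gap"],o["gripper_force"])
E
```

```text
[-0.125 -0.021  1.915 -0.002  1.25  -1.239] [-1.12656137  2.47017124 -0.94767608] [-19.62514305  -8.68894872  11.72365854] [ 0.22604503  0.97411571 -0.00097455 -0.00113348] 0.19449165231241472 35.6975412229076
```

Request:
{"method": "carry_out", "body": {
  "series": [0.4,0,0,0,0,0.4,0,0,0,0,0.4,0,0,0,0,0.4,0,0,-0.5,0,0.4,0,0,-1.5,0]
}}

```text
t: 7.32
tool_pos: [0.4462, 0.0218, 0.1327]
ee_rot: [0.227, 0.974, -0.0, -0.002]
force: [0.2, -0.1, -0.5]
finger_gap: 0.399
gripper_force: 0.0
```

Request:
{"method": "carry_out", "body": {
  "series": [0.4,0,0,-1.2,0,0.4,0,0,-2.4,0,0.7,0,0,-3.6,0,0.7,0,0,-4.8,0,0.7,0,0,-5.5,0]
}}

```text
t: 7.73
tool_pos: [0.4479, 0.0217, 0.3038]
ee_rot: [0.227, 0.974, 0.0, 0.002]
force: [1.8, 0.5, 0.9]
finger_gap: 0.702
gripper_force: 0.0
```

```bash
python3 - <<'E'
from h import *
from cell import optics,bot
q=optics.get_image("scene");p=optics.get_image("top");o=bot.observe()
print(o["tool_pos"],o["ee_rot"],o["force"])
a=cv2.resize(q["image"][150:270,270:390,::-1],(600,600),interpolation=2)
b=cv2.resize(p["image"][150:280,230:350,::-1],(554,600),interpolation=2)
cv2.imwrite("pics/a2.png",a);cv2.imwrite("pics/b2.png",b)
E
```

```text
[0.44854206 0.02158196 0.30358565] [2.26737547e-01 9.73950922e-01 4.05018768e-04 3.08568281e-03] [-0.38362283  0.63112633 -0.29284074]
```

View pics/a2.png

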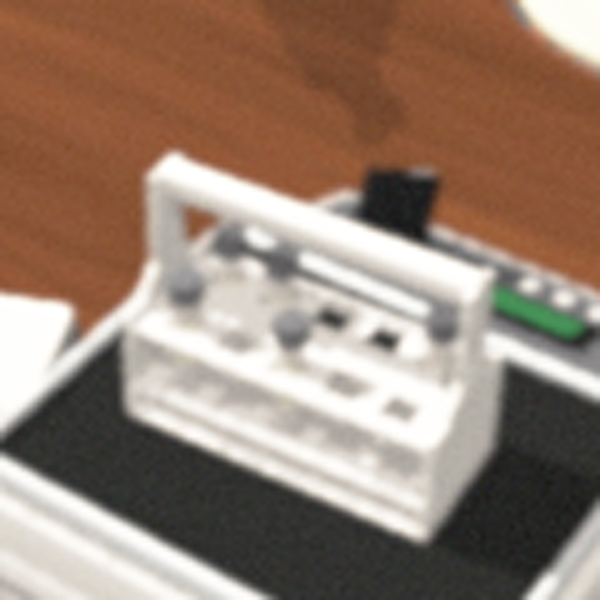

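View pics/b2.png

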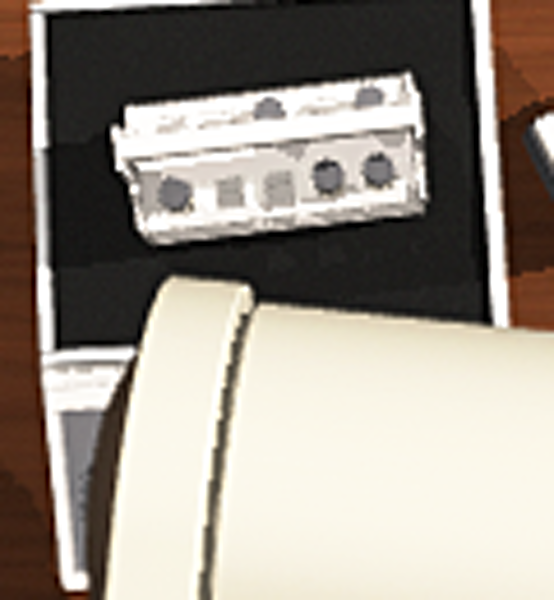

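Request:
{"method": "carry_out", "body": {
  "series": [0.7,-0.59,-1.2,0,0,0.7,-1.18,-2.4,0,0,0.7,-1.77,-3.6,0,0,0.7,-2.36,-4.8,0,0,0.7,-2.95,-6,0,0]
}}

```text
t: 8.25
tool_pos: [0.4469, -0.1807, 0.2991]
ee_rot: [0.227, 0.974, 0.0, -0.0]
force: [1.2, 0.3, -0.8]
finger_gap: 0.7
gripper_force: 0.0
```

```bash
python3 - <<'E'
from fit import *
from cell import optics,bot
q=optics.get_image("scene");p=optics.get_image("top");pickle.dump({"top":p,"scene":q},open("d1.pkl","wb"))
S=q["image"][176:200,335:365].max(2);o2=np.array([335,176]);m2=cv2.resize(S,None,fx=6,fy=6,interpolation=2)<75
P=np.array([.448,.0218,.098])
for th in np.arange(-.3,1.7,.1):
    s2=sil(q,P,th,o2,6,m2.shape)>0;k=slice(0,90);print(round(th,1),round((s2&m2)[k].sum()/(s2|m2)[k].sum(),3),end="; ")
b=cv2.resize(p["image"][150:280,230:350,::-1],(554,600),interpolation=2)
b=np.hstack([cv2.resize(p["image"][228:276,288:348,::-1],(375,300),interpolation=2),cv2.resize(p["image"][160:205,250:330,::-1],(420,300),interpolation=2)])
cv2.imwrite("pics/c3.png",b); print(b.shape,bot.observe()["tool_pos"])
E
```

```text
-0.3 0.789; -0.2 0.811; -0.1 0.804; 0.0 0.791; 0.1 0.783; 0.2 0.78; 0.3 0.767; 0.4 0.77; 0.5 0.773; 0.6 0.791; 0.7 0.777; 0.8 0.758; 0.9 0.757; 1.0 0.753; 1.1 0.762; 1.2 0.765; 1.3 0.783; 1.4 0.803; 1.5 0.798; 1.6 0.774; (300, 795, 3) [ 0.44681581 -0.18354     0.29821134]
```

View pics/c3.png

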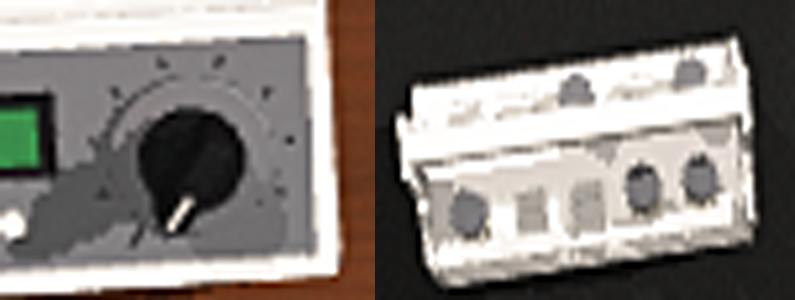

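Request:
{"method": "carry_out", "body": {
  "series": [0.7,0,0,0,7,0.7,0,0,0,14,0.7,0,0,0,21,0.7,0,0,0,28,0.7,0,0,0,35]
}}

```text
t: 8.77
tool_pos: [0.4474, -0.1785, 0.299]
ee_rot: [0.512, 0.859, 0.0, -0.0]
force: [-0.0, 1.1, 0.4]
finger_gap: 0.701
gripper_force: 0.0
```

Request:
{"method": "carry_out", "body": {
  "series": [0.7,0,0,0,7,0.7,0,0,0,14,0.7,0,0,0,20,0.7,0,0,0,24,0.7,0,0,0,24]
}}

```text
t: 9.18
tool_pos: [0.4474, -0.1785, 0.299]
ee_rot: [0.678, 0.735, 0.0, -0.0]
force: [-0.2, -0.4, 0.3]
finger_gap: 0.699
gripper_force: 0.0
```

Request:
{"method": "carry_out", "body": {
  "series": [0.7,0.83,0.68,0,0,0.7,1.66,1.36,0,0,0.7,2.5,2.04,0,0,0.7,3.33,2.72,0,0,0.7,4.16,3.4,0,0]
}}

```text
t: 9.6
tool_pos: [0.5392, -0.0443, 0.2992]
ee_rot: [0.676, 0.737, 0.0, -0.0]
force: [0.6, -0.9, 0.2]
finger_gap: 0.701
gripper_force: 0.0
```

Request:
{"method": "carry_out", "body": {
  "series": [0.7,0.83,0.68,0,0,0.7,1.66,1.36,0,0,0.7,2.5,2.04,0,0,0.7,3.5,2.8,0,0,0.7,4.16,3.4,0,0]
}}

```text
t: 10.02
tool_pos: [0.6306, 0.0899, 0.2989]
ee_rot: [0.675, 0.738, 0.0, -0.0]
force: [0.8, 0.2, 0.6]
finger_gap: 0.7
gripper_force: 0.0
```

Request:
{"method": "carry_out", "body": {
  "series": [0.7,0,0,0,0,0.7,0,0,0,0]
}}

```text
t: 10.18
tool_pos: [0.63, 0.0882, 0.2983]
ee_rot: [0.675, 0.738, -0.001, -0.001]
force: [-0.7, -0.3, 0.4]
finger_gap: 0.698
gripper_force: 0.0
```

```bash
python3 - <<'E'
from cell import bot
import numpy as np
o=bot.observe();y=2*np.arctan2(o["ee_rot"][1],o["ee_rot"][0]);print(o["tool_pos"],y,o["q"].round(3))
d=np.array([.629,.083,.198])-o["tool_pos"];print((d[0]*np.cos(y)+d[1]*np.sin(y))/.03,(d[0]*np.sin(y)-d[1]*np.cos(y))/.03,-d[2]/.03,np.degrees(y-1.655))
E
```

```text
[0.63004413 0.08820613 0.29828643] 1.658987366009511 [ 0.018  0.27   1.16   0.     1.712 -0.07 ]
-0.16979788061315434 -0.04995370912852544 3.342880922814721 0.22845924371889453
```

Request:
{"method": "carry_out", "body": {
  "series": [0.7,-0.17,-0.05,0.8,0,0.7,-0.17,-0.05,1.6,0,0.7,-0.17,-0.05,2.4,0,0.7,-0.17,-0.05,3.0,0,0.7,-0.17,-0.05,3.34,0]
}}

```text
t: 10.6
tool_pos: [0.6276, 0.0808, 0.197]
ee_rot: [0.677, 0.736, -0.001, -0.001]
force: [-0.1, 0.0, -0.4]
finger_gap: 0.7
gripper_force: 0.0
```

Request:
{"method": "carry_out", "body": {
  "series": [0.4,0,0,0,0,0.35,0,0,0,0,0.3,0,0,0,0,0.25,0,0,0,0,0.22,0,0,0,0],
  "grip_force": 20
}}

```text
t: 11.02
tool_pos: [0.629, 0.0816, 0.2003]
ee_rot: [0.677, 0.736, 0.0, 0.0]
force: [-0.3, 0.5, 0.7]
finger_gap: 0.225
gripper_force: 0.6
```

```bash
python3 - <<'E'
from h import *
from cell import optics,bot
q=optics.get_image("scene")
o=bot.observe();print(o["tool_pos"],o["force"],o["finger_gap"],o["gripper_force"])
cv2.imwrite("pics/d4.png",cv2.resize(q["image"][140:260,270:410,::-1],(700,600),interpolation=2))
E
```

```text
[0.62893309 0.08161873 0.20009732] [-2.00158794 -0.39098349  1.42729061] 0.22253646286742834 0.6746372021734715
```

View pics/d4.png

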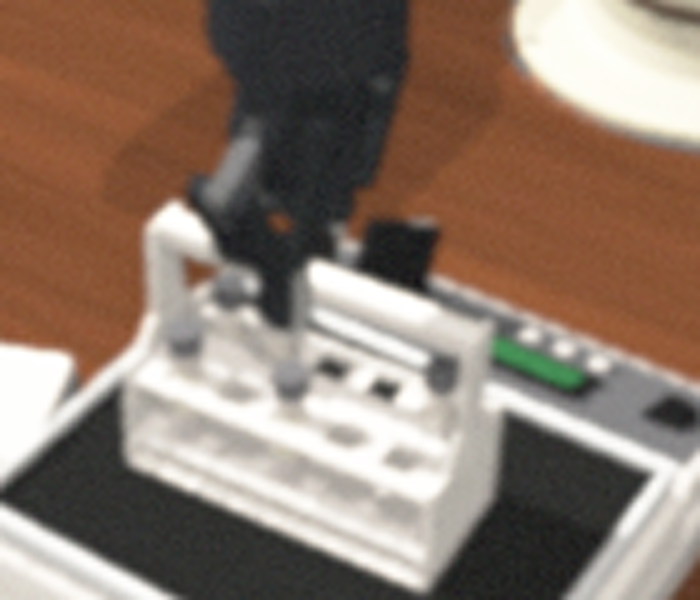

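Request:
{"method": "carry_out", "body": {
  "series": [0.22,0,-0.06,0,0,0.22,0,-0.1,0,0,0.19,0,-0.1,0,0,0.17,0,-0.1,0,0,0.17,0,-0.1,0,0]
}}

```text
t: 11.48
tool_pos: [0.6258, 0.0814, 0.1992]
ee_rot: [0.677, 0.736, 0.0, -0.0]
force: [-1.1, 0.2, 0.2]
finger_gap: 0.174
gripper_force: 0.2
```

Now a firm grip.

Request:
{"method": "carry_out", "body": {
  "series": [0.15,0,-0.02,0,0,0.13,0,-0.02,0,0,0.1,0,-0.02,0,0,0.05,0,-0.02,0,0,0.0,0,-0.02,0,0],
  "grip_force": 20
}}

```text
t: 11.9
tool_pos: [0.6251, 0.0813, 0.1991]
ee_rot: [0.677, 0.736, -0.0, -0.0]
force: [-0.1, 0.4, -0.6]
finger_gap: 0.131
gripper_force: 20.1
```

Request:
{"method": "carry_out", "body": {
  "series": [0,0,0,0,0,0,0,0,0,0,0,0,0,0,0],
  "grip_force": 60
}}

```text
t: 12.15
tool_pos: [0.6252, 0.0814, 0.1993]
ee_rot: [0.677, 0.736, 0.0, -0.0]
force: [-1.4, 0.5, 1.7]
finger_gap: 0.125
gripper_force: 59.0
```

Request:
{"method": "carry_out", "body": {
  "series": [0,0,0,-0.03,0,0,0,0,-0.1,0,0,0,0,-0.2,0,0,0,0,-0.35,0,0,0,0,-0.5,0]
}}

```text
t: 12.57
tool_pos: [0.6252, 0.0813, 0.2147]
ee_rot: [0.677, 0.736, 0.0, -0.0]
force: [-0.1, -0.7, -3.3]
finger_gap: 0.129
gripper_force: 58.4
```

Request:
{"method": "carry_out", "body": {
  "series": [0,0,0,-0.17,0,0,0,0,-0.35,0,0,0,0,-0.53,0,0,0,0,-0.71,0,0,0,0,-0.9,0]
}}

```text
t: 12.98
tool_pos: [0.6252, 0.0814, 0.2418]
ee_rot: [0.677, 0.736, 0.0, -0.0]
force: [-0.9, 0.7, -3.2]
finger_gap: 0.124
gripper_force: 58.4
```

Request:
{"method": "carry_out", "body": {
  "series": [0,0,0,-0.19,0,0,0,0,-0.38,0,0,0,0,-0.57,0,0,0,0,-0.75,0,0,0,0,-0.9,0]
}}

```text
t: 13.4
tool_pos: [0.6252, 0.0814, 0.2689]
ee_rot: [0.677, 0.736, 0.0, 0.0]
force: [-0.1, -0.6, -2.9]
finger_gap: 0.127
gripper_force: 58.4
```

Request:
{"method": "carry_out", "body": {
  "series": [0,0,0,-0.12,0,0,0,0,-0.2,0,0,0,0,-0.26,0,0,0,0,-0.29,0,0,0,0,-0.3,0]
}}

```text
t: 13.82
tool_pos: [0.6252, 0.0814, 0.2772]
ee_rot: [0.677, 0.736, 0.0, -0.0]
force: [-0.2, 1.0, -3.3]
finger_gap: 0.122
gripper_force: 58.4
```

```bash
python3 - <<'E'
from h import *
from cell import optics,bot
q=optics.get_image("scene");p=optics.get_image("top")
o=bot.observe();print(o["tool_pos"],o["force"],o["moment"],o["finger_gap"],o["gripper_force"])
cv2.imwrite("pics/e5.png",cv2.resize(q["image"][100:280,260:450,::-1],(633,600),interpolation=2))
E
```

```text
[0.62513075 0.08133093 0.27704982] [-0.63076016 -0.31839185 -2.55370808] [ 0.03520685 -0.01297835  0.00483931] 0.12687765401067144 58.429604172706604
```

View pics/e5.png

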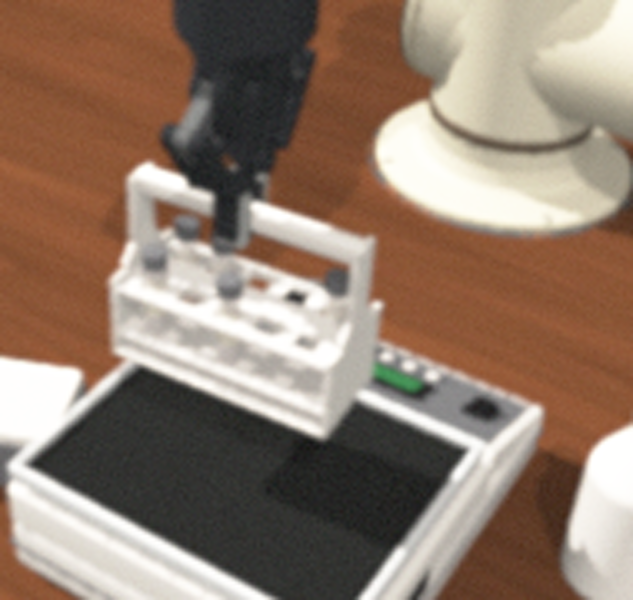

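The rack is about 78 mm up and level, with all five tube caps showing at (153,257), (187,227), (222,245), (230,285) and (337,281). Next I'll hold it for more than two seconds.

Request:
{"method": "carry_out", "body": {
  "series": [0,0,0,0,0,0,0,0,0,0,0,0,0,0,0,0,0,0,0,0,0,0,0,0,0]
}}

```text
t: 14.33
tool_pos: [0.6252, 0.0813, 0.2772]
ee_rot: [0.677, 0.736, -0.0, -0.0]
force: [-0.4, -0.4, -3.3]
finger_gap: 0.126
gripper_force: 58.4
```

Request:
{"method": "carry_out", "body": {
  "series": [0,0,0,0,0,0,0,0,0,0,0,0,0,0,0,0,0,0,0,0,0,0,0,0,0]
}}

```text
t: 14.75
tool_pos: [0.6252, 0.0813, 0.2772]
ee_rot: [0.677, 0.736, 0.0, -0.0]
force: [0.1, -0.0, -3.2]
finger_gap: 0.125
gripper_force: 58.4
```

Request:
{"method": "carry_out", "body": {
  "series": [0,0,0,0,0,0,0,0,0,0,0,0,0,0,0,0,0,0,0,0,0,0,0,0,0]
}}

```text
t: 15.17
tool_pos: [0.6252, 0.0814, 0.2772]
ee_rot: [0.677, 0.736, 0.0, -0.0]
force: [-0.2, -0.7, -2.8]
finger_gap: 0.129
gripper_force: 58.4
```

Request:
{"method": "carry_out", "body": {
  "series": [0,0,0,0,0,0,0,0,0,0,0,0,0,0,0,0,0,0,0,0,0,0,0,0,0]
}}

```text
t: 15.58
tool_pos: [0.6252, 0.0813, 0.2772]
ee_rot: [0.677, 0.736, 0.0, -0.0]
force: [0.4, -0.1, -3.7]
finger_gap: 0.125
gripper_force: 58.4
```

Request:
{"method": "carry_out", "body": {
  "series": [0,0,0,0,0,0,0,0,0,0,0,0,0,0,0,0,0,0,0,0,0,0,0,0,0]
}}

```text
t: 16.0
tool_pos: [0.6252, 0.0813, 0.2772]
ee_rot: [0.677, 0.736, 0.0, -0.0]
force: [0.7, 0.2, -3.9]
finger_gap: 0.125
gripper_force: 58.4
```

Request:
{"method": "carry_out", "body": {
  "series": [0,0,0,0,0,0,0,0,0,0,0,0,0,0,0,0,0,0,0,0,0,0,0,0,0]
}}

```text
t: 16.42
tool_pos: [0.6252, 0.0813, 0.2772]
ee_rot: [0.677, 0.736, 0.0, -0.0]
force: [-0.1, 0.6, -4.2]
finger_gap: 0.126
gripper_force: 58.4
```

Request:
{"method": "carry_out", "body": {
  "series": [0,0,0,0,0,0,0,0,0,0,0,0,0,0,0,0,0,0,0,0,0,0,0,0,0]
}}

```text
t: 16.83
tool_pos: [0.6252, 0.0813, 0.2772]
ee_rot: [0.677, 0.736, 0.0, -0.0]
force: [0.6, -0.3, -3.7]
finger_gap: 0.128
gripper_force: 58.4
```

```bash
python3 -c "
from cell import bot,workorder
o=bot.observe();print(o['t'],o['tool_pos'],o['force'],o['finger_gap']);print(workorder.job_done())"
```

```text
16.8333 [0.62516938 0.08134709 0.27719726] [ 0.57254858 -0.31834548 -3.74390097] 0.12821791193632626
the job is handed in; nothing more can be done
None
```

The speed knob is at its off stop, and the arm held the rack steady and level about 78 mm above the platform, all five tubes in place, for about 3 s; the job was handed in at 16.8 s with the rack still up (12 pictures viewed, over the limit of 10).

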